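First in, first out: weigh the oldest tin and refill the cooling lane

TASK

Dried-soil tins cool in the sloped roller lane in the order they came, the oldest against the stop at the low end: take that oldest tin out and stand it upright in the middle of the bench balance's pan. When the other two have rolled down to the stop, load the new tin, which stands alone on the bench, into the high end of the same lane, flat on the rollers and closed up behind them. Set both tins down gently without dropping or tipping them, do not lift the other tins, do not press hard on the pan, and leave the mortar cubes in the next lane and the other things as they are.

Things in the scene. Friction and masses are not known exactly. Their poses are not given: they have to be found in the camera images.
- tin_1: round aluminium moisture tin with its lid pressed on (the lid is fixed), 39 mm high; body 58 mm across, lid 60.4 mm across over the top 13 mm; about 0.12 kg (0.08 to 0.17). Origin: centre of its underside; z: its axis, upward. The oldest: the one against the low front stop of the tin lane at the start.
- tin_2: round aluminium moisture tin with its lid pressed on (the lid is fixed), 39 mm high; body 58 mm across, lid 60.4 mm across over the top 13 mm; about 0.12 kg (0.08 to 0.17). Origin: centre of its underside; z: its axis, upward. Second in the lane, touching tin_1.
- tin_3: round aluminium moisture tin with its lid pressed on (the lid is fixed), 39 mm high; body 58 mm across, lid 60.4 mm across over the top 13 mm; about 0.12 kg (0.08 to 0.17). Origin: centre of its underside; z: its axis, upward. Third and last in the lane; only about 33 mm of free lane is left behind it at the start.
- tin_4: round aluminium moisture tin with its lid pressed on (the lid is fixed), 39 mm high; body 58 mm across, lid 60.4 mm across over the top 13 mm; about 0.12 kg (0.08 to 0.17). Origin: centre of its underside; z: its axis, upward. The new tin, standing alone on the bench to the left of the rack.
- tin_lane_deck: sloped roller deck of the tin lane, fixed. Origin: on the lane's centre line at the inner face of the front stop, level with the roller tops. x runs up the lane to its back, 0.17 rad above level; y across; z square to the rollers. Stop at x = 0: 16 mm above the rollers; end plate at x = 214 mm: 5 mm; side rails: 9 mm high, 4 mm thick, 65 mm apart inside
- front_place (a point): where the first tin's underside centre rests, against the stop: deck x = 29 mm, on the rollers. Tins that touch stand 60.4 mm apart. Rollers turn freely (20 mm thick, 24 mm apart): tins roll down by themselves at about 0.15 m/s until they touch the stop or the tin ahead
- back_place (a point): where the third tin's underside centre rests when the row has closed up: deck x = 150 mm, on the rollers. The end plate leaves room to set a tin down up to 33 mm farther up the lane, from where it rolls down
- cube_lane: the cube lane: parallel with the tin lane of the same form, but with 56 mm between its rails; 130 mm from it centre to centre, on the same base; either lane may be the nearer to the robot. Its stop is at the same end. Origin: under its middle, on the base 10 mm above the bench
- pan_top (a point): centre of the upper face of the round steel pan (120 mm across, flat) of the white bench balance at the right of the rack; about 66 mm above the bench; z is up. It gives by 0.4 mm per newton, at most 4 mm
- bench_balance_pan: the same pan as a body; its origin is the same point as pan_top
- cube_1: grey mortar test cube, 50 mm; bystander in the cube lane, not to be moved. Origin: centre of its underside. At the cube lane's stop.
- cube_2: grey mortar test cube, 50 mm; bystander in the cube lane, not to be moved. Origin: centre of its underside.
- cube_3: grey mortar test cube, 50 mm; bystander in the cube lane, not to be moved. Origin: centre of its underside.
- jar: white plastic jar with red screw cap, 60 mm across, 95 mm high, at the back left; bystander. Origin: centre of its underside
- weight: steel knob weight, 38 mm across, 56 mm high, at the back right; bystander. Origin: centre of its underside
There are look-alikes about, which are no part of the job. Leave any brown look-alike of the tin_1 alone. What is shaped like the tin_3 but green is not meant.

How it is judged:
By the outcome, as a careful person would: the job done as asked, in the order asked, and still so for the second after the job is handed in, with the robot touching nothing.
It also fails if it takes over 54 s, if anything falls off the work surface, if the arm or the gripper's body presses on something with over 40 N, if the wrist force passes 120 N, or if a joint passes its speed limit or range.

ROBOT

A 7-joint arm with a two-finger parallel gripper is mounted at the origin on a cart in front of the work surface, level with it; the furniture and walls round the work are solid. World frame = base frame: x ahead of the robot, y to its left, z up, the work surface at z = 0. Lengths are in m, angles in rad, forces in N, time in s.
With the tool pointing down it reaches from about 0.425 to 1.025 m from the base axis. Payload 3.6 kg.
Tool frame: the origin (TCP) lies on the centre line of the jaws, within the pads' length; the fingertips stand 14 mm ahead of it and the grasp point (between the pads) lies 5 mm behind it; z points along the fingers, y is the direction in which the jaws open and shut (so a half turn about z gives the same grasp; the last joint's range is limited). The gripper opens to 85 mm and grips with 20 to 120 N. Pads are 22 mm wide; open, the fingers measure 114 mm over their backs; the gripper's body (76 mm by 85 mm) begins 54 mm behind the grasp point. The pads swing forward as they close: fully open they stand 13 mm farther back than shut.
Start: joints at [-1.442, 0.591, 0.048, 1.609, -0.033, 0.943, -0.034], TCP at [0.159, 0.707, 0.245] pointing down, gripper open.
Joint ranges: [-2.69, 2.69], [-0.47, 2.24], [-1.27, 1.36], [0.19, 2.51], [-1.53, 4.68], [0.08, 2.07], [-3.09, 3.09]. Speed limits (rad/s): [2.57, 2.57, 3.14, 3.14, 3.14, 3.14, 3.14].

INTERFACE

Orientations are given as a unit quaternion [w, x, y, z].
In Python, from bench import * gives the robot as it stands.
- The arm moves only by the shell command python3 -m crank 'ROWS' [FORCE]. ROWS is JSON, a list of rows, each an object with "jaw": the closure, from 0 (fully open) to 1 (shut); "xyz": the shift along the tool's x, y, z in m, a list of three; "turn": the turn, a rotation vector about the tool's x, y, z in degrees, a list of three. A call has 1 to 12 rows; each row shifts and turns the commanded pose from where the row before left it, along the tool's axes as they then stand; what a row does not reach is not made up. A row lasts 1/12 s, in which the tool goes at most 41.7 mm and 7.16 degrees, less where a joint would pass 70% of its speed; a pose out of reach is approached as far as the arm can. A call with a gripper value outside its range is refused whole. The fingers move at their own pace and stop on an object; FORCE is the grip in N (left out, the last holds). Time passes only in rows, so rows that do not move let the fingers close. It gives the time, the measured TCP pose, the force and the opening at its end, in the units of the state.
- observe(): the state, without advancing time (a new reading comes with each control period).
- grab_frame(name): name is "scene" or "top"; returns a dict with "img" (480x640x3 uint8, red, green, blue), "depth" (480x640 float32, m along the optical axis (not along the pixel's ray), 0 where there is no reading), "camera_matrix" (3x3 intrinsics, pixels), "eye" and "attitude" of the camera in the world. Camera axes: x right, y down, z forward; pixel columns grow to the right and rows downward; lengths in m; the calibration is good to about 2 mm. A picture is of the moment at which its call begins.
- sign_off(): hands the job in, once; it reports no verdict.
The state is a dict: "time": time; "joint_pos": joint angles; "dq": joint speeds; "joint_torque": joint torques, N m; "position": TCP position; "tcp_rot": TCP orientation; "contact_force": force on the tool from outside, world axes, zero at the start; "torque": the same for the moment, N m; "finger_gap": opening from 0.0 (shut) to 1.0 (fully open).
Only numpy, scipy, OpenCV 4.12 (cv2) and the standard library are available. Lean on these libraries where they do the work, as an engineer would, in place of code of your own. Each camera call takes 0.05 s, during which the arm holds its last target.

## Working session

There is one attempt and no reset: what is moved stays moved. The work goes in short steps, Python scripts to look and compute and a shell command to move; the robot and the scene stay as the last step left them, time stands still between calls to the robot, and variables do not carry over. Pictures are saved under pics/ and viewed, and the job is handed in when it is done.

```bash
mkdir -p pics; ls
cat > h.py <<'E'
from bench import *
import numpy as np, cv2
from scipy.spatial.transform import Rotation as R
def rot(q): return R.from_quat([q[1],q[2],q[3],q[0]])
def cam(f):
    a=np.array(f["attitude"],float)
    M=a if a.shape==(3,3) else rot(a).as_matrix()
    return np.array(f["camera_matrix"]),np.array(f["eye"]),M
def cloud(f):
    K,e,M=cam(f); d=f["depth"]; v,u=np.mgrid[:480,:640]
    p=np.stack([(u-K[0,2])/K[0,0]*d,(v-K[1,2])/K[1,1]*d,d],-1)
    return p@M.T+e
def save(f,n): cv2.imwrite("pics/"+n,f["img"][:,:,::-1])
E
python3 - <<'E'
from h import *
import pickle
s=observe(); print(s)
for n in("scene","top"):
    f=grab_frame(n); save(f,n+"0.png"); pickle.dump(f,open(n+"0.pkl","wb")); print(n,f["eye"],f["attitude"],f["camera_matrix"])
E
```

```text
pics
{'time': 0.0, 'joint_pos': array([-1.44253639,  0.5920972 ,  0.04828572,  1.60981425, -0.03331101,
        0.94268239, -0.03369116]), 'dq': array([-0.00013455,  0.00023744, -0.00046912, -0.00162695,  0.00059307,
       -0.0010214 ,  0.0003564 ]), 'joint_torque': array([ 3.68776973e-04, -5.48690915e+01,  1.54661380e+00, -1.98120028e+01,
        9.32400464e-03,  9.03798704e-03, -1.08194062e-06]), 'position': array([0.15926878, 0.7064863 , 0.24415936]), 'tcp_rot': array([-6.82868801e-05,  1.10605708e-01,  9.93863759e-01, -1.09617085e-03]), 'contact_force': array([-0.13558084, -0.00180243, -0.29943085]), 'torque': array([ 0.06860485,  0.0017786 , -0.03627253]), 'finger_gap': 0.9982135457156425}
scene [-0.33118421  0.61623782  0.62928436] [ 0.25613511 -0.39656462  0.74917917 -0.46460938] [[590.33772916   0.         314.56203508]
 [  0.         590.33772916 244.64191968]
 [  0.           0.           1.        ]]
top [0.55078652 0.01936468 0.99020479] [ 0.02268423 -0.70054579  0.71267551 -0.02854189] [[438.10855756   0.         319.59853844]
 [  0.         438.10855756 237.96745261]
 [  0.           0.           1.        ]]
```

View pics/scene0.png

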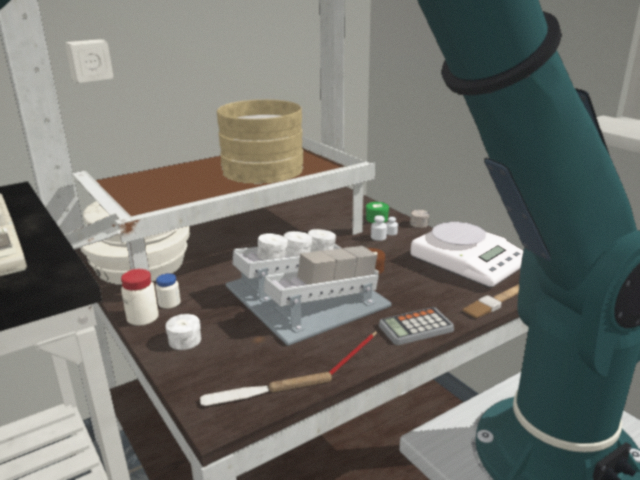

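View pics/top0.png

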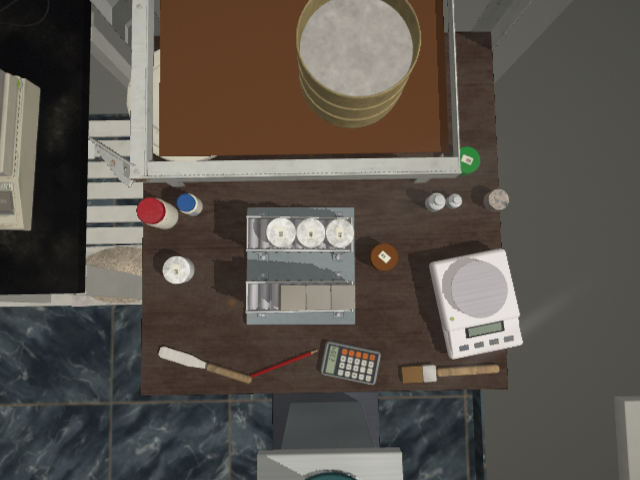

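The top view shows the row of three white tins in the far lane at (282,233), (312,233) and (341,233), with the stop at the right (low −y) end. The cubes are in the near lane at y≈298. The lone white tin is at (178,270) and the pan at (475,288). The brown look-alike is at (385,257) and the green one at (468,160). An overhead shelf lies behind the lanes. Next I measure.

Run:
```python
from h import *
import pickle
f=pickle.load(open("top0.pkl","rb")); P=cloud(f)
print("scene depth valid",(f["depth"]>0).mean())
def at(u,v,r=2):
    q=P[v-r:v+r+1,u-r:u+r+1].reshape(-1,3); return np.median(q,0).round(4)
for n,u,v in [("t3",275,240),("t2",305,240),("t1",334,240),("t4",172,276),("brown",378,262),("pan",475,288),("bench",220,330),("shelf edge",300,166),("shelfboard",220,100),("base",300,265),("sieve",358,45),("jar",150,210),("weight",497,198),("stop",353,233),("endplate",249,233),("roll",262,240)]:
    print(n,at(u,v))
hsv=cv2.cvtColor(f["img"],cv2.COLOR_RGB2HSV)
# lids: white pixels by height
K,e,M=cam(f)
white=((hsv[:,:,1]<50)&(hsv[:,:,2]>150))
def fit(mask,name):
    c,_=cv2.findContours(mask.astype(np.uint8),cv2.RETR_EXTERNAL,cv2.CHAIN_APPROX_NONE)
    c=max(c,key=cv2.contourArea); print(name,"circ",cv2.minEnclosingCircle(c),"area",cv2.contourArea(c), "world z",np.median(P[mask],0).round(4))
v,u=np.mgrid[:480,:640]
for n,cu,cv_,r in [("t4",178,270,25),("pan",475,288,45)]:
    z=P[:,:,2]; lo,hi={"t4":(.03,.05),"pan":(.06,.08)}[n]
    m=((u-cu)**2+(v-cv_)**2<r*r)&(z>lo)&(z<hi)
    fit(m,n); q=P[m]; print("  bbox mid",((q.min(0)+q.max(0))/2).round(4),(q.max(0)-q.min(0)).round(4))
big=cv2.resize(f["img"][190:340,150:410],None,fx=3,fy=3,interpolation=cv2.INTER_CUBIC); cv2.imwrite("pics/crop1.png",big[:,:,::-1])
# height map rows
z=P[:,:,2]
print("row233 z",[(x,z[233,x].round(3)) for x in range(244,360,4)])
print("col 310 ",[(y,P[y,297].round(3)[[0,2]].tolist()) for y in range(205,330,3)])
```

```text
scene depth valid 0.9959244791666667
t3 [0.6115 0.1007 0.1167]
t2 [0.6113 0.0411 0.1059]
t1 [ 0.6109 -0.0179  0.0974]
t4 [0.5429 0.3308 0.0378]
brown [ 0.5654 -0.1151  0.0382]
pan [ 0.5069 -0.3133  0.0665]
bench [ 4.204e-01  2.360e-01 -1.000e-04]
shelf edge [0.7457 0.0465 0.1792]
shelfboard [0.8862 0.2023 0.1518]
base [0.5621 0.0554 0.0094]
sieve [ 0.9323 -0.0584  0.2684]
jar [0.6793 0.3587 0.0937]
weight [ 0.7023 -0.3842  0.0316]
stop [ 0.6279 -0.0578  0.0895]
endplate [0.6307 0.1576 0.0839]
roll [0.6147 0.1313 0.0797]
t4 circ ((176.23741149902344, 269.0719299316406), 14.352426528930664) area 585.5 world z [0.5577 0.3223 0.0378]
  bbox mid [0.5578 0.3237 0.0367] [0.0567 0.0611 0.0129]
pan circ ((478.5, 289.0), 28.90079116821289) area 2466.5 world z [ 0.5052 -0.3217  0.0665]
  bbox mid [ 0.5048 -0.3226  0.0665] [0.1175 0.1198 0.0111]
row233 z [(244, np.float64(0.0)), (248, np.float64(0.01)), (252, np.float64(0.085)), (256, np.float64(0.085)), (260, np.float64(0.077)), (264, np.float64(0.08)), (268, np.float64(0.121)), (272, np.float64(0.119)), (276, np.float64(0.12)), (280, np.float6
[... 759 characters left out ...]
(238, [0.616, 0.107]), (241, [0.611, 0.079]), (244, [0.606, 0.068]), (247, [0.599, 0.072]), (250, [0.593, 0.079]), (253, [0.589, 0.012]), (256, [0.582, 0.008]), (259, [0.576, 0.009]), (262, [0.569, 0.007]), (265, [0.562, 0.009]), (268, [0.556, 0.01]), (271, [0.549, 0.011]), (274, [0.542, 0.006]), (277, [0.536, 0.01]), (280, [0.53, 0.068]), (283, [0.524, 0.07]), (286, [0.52, 0.122]), (289, [0.514, 0.121]), (292, [0.508, 0.12]), (295, [0.502, 0.119]), (298, [0.496, 0.12]), (301, [0.49, 0.116]), (304, [0.484, 0.12]), (307, [0.479, 0.122]), (310, [0.469, 0.081]), (313, [0.456, 0.009]), (316, [0.45, 0.01]), (319, [0.443, 0.009]), (322, [0.436, 0.007]), (325, [0.428, -0.001]), (328, [0.422, 0.0])]
```

View pics/crop1.png

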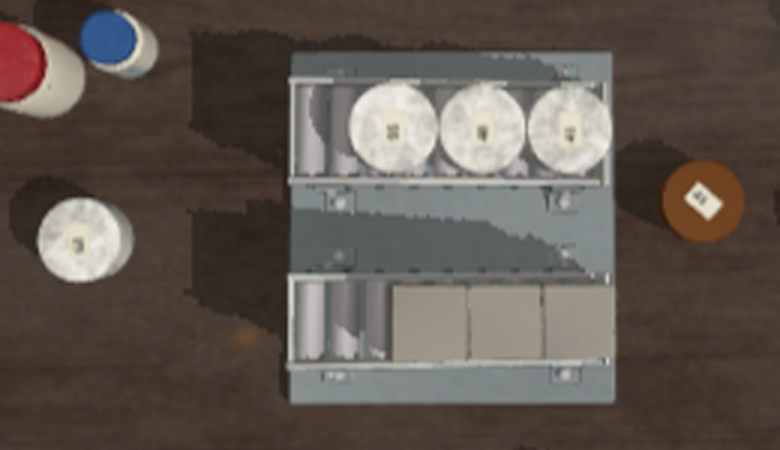

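Tin_1 is the rightmost of the row, against the stop, and the brown tin on the bench is the look-alike. Now I fit the lids, lane and pan accurately.

```bash
cat >> h.py <<'E'
def ray(f,u,v,z):
    K,e,M=cam(f); d=M@np.array([(u-K[0,2])/K[0,0],(v-K[1,2])/K[1,1],1]); return e+d*(z-e[2])/d[2]
def lids(f,box,rmin,rmax,p2=12,md=20,s=4):
    u0,v0,u1,v1=box
    g=cv2.cvtColor(cv2.resize(f["img"][v0:v1,u0:u1],None,fx=s,fy=s,interpolation=cv2.INTER_CUBIC),cv2.COLOR_RGB2GRAY)
    c=cv2.HoughCircles(g,cv2.HOUGH_GRADIENT,1,md*s,param1=120,param2=p2,minRadius=int(rmin*s),maxRadius=int(rmax*s))
    if c is None: return []
    return [((x+.5)/s-.5+u0,(y+.5)/s-.5+v0,r/s) for x,y,r in c[0]]
E
python3 - <<'E'
from h import *
import pickle
f=pickle.load(open("top0.pkl","rb")); P=cloud(f); z=P[:,:,2]
v,u=np.mgrid[:480,:640]
L=lids(f,(262,212,362,256),13,16.5); 
for c in sorted(L)[:5]:
    m=(u-c[0])**2+(v-c[1])**2<10**2; h=np.median(z[m]); p=ray(f,c[0],c[1],h); print("lane",np.round(c,2),"top",p.round(4),"r",c[2]*(f['eye'][2]-h)/438)
    q=P[m]; A=np.c_[q[:,:2],np.ones(len(q))]; k=np.linalg.lstsq(A,q[:,2],rcond=None)[0]; print("   slope",k.round(3))
for c in lids(f,(150,245,210,300),12,16.5)[:3]:
    p=ray(f,c[0],c[1],.039); print("t4",np.round(c,2),p.round(4),c[2]*.951/438)
m=((u-176)**2+(v-270)**2<20**2)&(z>.034); q=P[m][:,:2].astype(np.float32); print(cv2.minEnclosingCircle(q),q.mean(0))
for c in lids(f,(430,245,525,330),26,32,md=30)[:3]:
    p=ray(f,c[0],c[1],.0665); print("pan",np.round(c,2),p.round(4),c[2]*.924/438)
m=((u-477)**2+(v-288)**2<40**2)&(z>.061)&(z<.075); q=P[m][:,:2].astype(np.float32); print("pan",cv2.minEnclosingCircle(q),q.mean(0))
# rail tops of tin lane: hsv bright between
for uu in (256,262):
  print(uu,[(y,P[y,uu].round(3).tolist()) for y in range(214,256,2)])
E
```

```text
lane [280.75 232.25  14.7 ] top [0.627  0.0892 0.1152] r 0.029368267960074246
   slope [0.006 0.171 0.096]
lane [310.25 232.25  14.42] top [0.6269 0.0302 0.1053] r 0.029143884816870726
   slope [-1.746 -0.109  1.205]
lane [339.5  233.    14.12] top [ 0.6252 -0.0296  0.0951] r 0.02886669474538471
   slope [-1.7    1.141  1.194]
t4 [176.   269.5   13.85] [0.5567 0.3222 0.039 ] 0.030071577
((0.5534765720367432, 0.18594735860824585), 0.16670440137386322) [0.5575816 0.3174908]
pan [471.5  283.75  29.9 ] [ 0.5158 -0.3067  0.0665] 0.06307671
pan ((0.5061542391777039, -0.3227682113647461), 0.06057273969054222) [ 0.5052489  -0.32182518]
256 [(214, [0.669, 0.143, 0.078]), (216, [0.663, 0.141, 0.093]), (218, [0.66, 0.142, 0.086]), (220, [0.656, 0.143, 0.084]), (222, [0.652, 0.143, 0.086]), (224, [0.648, 0.143, 0.082]), (226, [0.644, 0.143, 0.084]), (228, [0.64, 0.143, 0.083]), (230, [0.635, 0.143, 0.084]), (232, [0.631, 0.143, 0.083]), (234, [0.627, 0.143, 0.083]), (236, [0.623, 0.143, 0.081]), (238, [0.619, 0.143, 0.083]), (240, [0.615, 0.143, 0.084]), (242, [0.61, 0.143, 0.082]), (244, [0.606, 0.143, 0.086]), (246, [0.602, 0.143, 0.083]), (248, [0.598, 0.144, 0.079]), (250, [0.593, 0.142, 0.094]), (252, [0.59, 0.144, 0.077]), (254, [0.588, 0.154, 0.008])]
262 [(214, [0.669, 0.131, 0.079]), (216, [0.663, 0.129, 0.092]), (218, [0.662, 0.132, 0.07]), (220, [0.657, 0.131, 0.079]), (222, [0.652, 0.131, 0.081]), (224, [0.648, 0.131, 0.077]), (226, [0.644, 0.131, 0.082]), (228, [0.64, 0.131, 0.081]), (230, [0.635, 0.131, 0.081]), (232, [0.631, 0.131, 0.08]), (234, [0.627, 0.131, 0.078]), (236, [0.623, 0.131, 0.082]), (238, [0.619, 0.131, 0.079]), (240, [0.615, 0.131, 0.078]), (242, [0.61, 0.131, 0.08]), (244, [0.606, 0.131, 0.084]), (246, [0.602, 0.131, 0.081]), (248, [0.598, 0.131, 0.08]), (250, [0.593, 0.13, 0.091]), (252, [0.59, 0.131, 0.08]), (254, [0.588, 0.14, 0.011])]
```

Checks hold. The tin pitch is 59.5 mm horizontally, which matches 60.4·cos 0.17, and the slope is 0.171. Lid radius is 30 mm, pan radius 60.5 mm at z 0.0665, and the rails are centred at x≈0.627. Now I plan the moves in tool axes.

```bash
cat >> h.py <<'E'
a=.17; yw=.015
n=np.array([np.sin(a)*-yw,-np.sin(a),np.cos(a)]); n/=np.linalg.norm(n)
up=np.array([yw*np.cos(a),np.cos(a),np.sin(a)]); up/=np.linalg.norm(up)
RL=np.c_[up,np.cross(-n,up),-n]     # tool in lane: x up lane, y outwards(+x world), z into deck
RF=np.c_[[yw,1,0],[1,-yw,0],[0,0,-1]]; RF/=np.linalg.norm(RF,axis=0) # level
T1TOP=np.array([.6255,-.0296,.0955]); T1=T1TOP-.039*n; DECK0=T1-.029*up
T4=np.array([.557,.322,0.]); PAN=np.array([.506,-.3225,.0665])
def go(pt,Rt,s=None):
    s=s or observe(); Rc=rot(s["tcp_rot"]).as_matrix(); d=np.array(pt)-s["position"]
    rv=np.degrees(R.from_matrix(Rc.T@Rt).as_rotvec())
    print("t",round(s["time"],2),"pos",s["position"].round(4),"F",s["contact_force"].round(2),"gap",round(s["finger_gap"],3),"turn",rv.round(2),"shift mm now-axes",(Rc.T@d*1e3).round(1),"after-turn axes",(Rt.T@d*1e3).round(1))
E
python3 -c "
from h import *
print(n,up,RL,T1,DECK0)
go(T1+.147*n,RL)
s=observe();print(R.from_matrix(RL).as_matrix()@[0,0,1])"
```

```text
[-0.00253773 -0.1691818   0.98558159] [0.01478216 0.98547708 0.16916386] [[ 1.47821562e-02  9.99887518e-01  2.53772706e-03]
 [ 9.85477080e-01 -1.49983128e-02  1.69181804e-01]
 [ 1.69163864e-01  4.33680869e-19 -9.85581593e-01]] [ 0.62559897 -0.02300191  0.05706232] [ 0.62517029 -0.05158074  0.05215657]
t 0.1 pos [0.1593 0.7065 0.2442] F [-0.12 -0.07 -0.6 ] gap 0.998 turn [-6.74  8.26 77.95] shift mm now-axes [-620.4 -633.4   43.6] after-turn axes [-743.7  477.2  -84.8]
[ 0.00253745  0.16916332 -0.98558477]
```

```bash
python3 -m crank '[{"jaw":0,"xyz":[0,0,0],"turn":[-0.56,0.69,6.5]},{"jaw":0,"xyz":[0,0,0],"turn":[-0.56,0.69,6.5]},{"jaw":0,"xyz":[0,0,0],"turn":[-0.56,0.69,6.5]},{"jaw":0,"xyz":[0,0,0],"turn":[-0.56,0.69,6.5]},{"jaw":0,"xyz":[0,0,0],"turn":[-0.56,0.69,6.5]},{"jaw":0,"xyz":[0,0,0],"turn":[-0.56,0.69,6.5]},{"jaw":0,"xyz":[0,0,0],"turn":[-0.56,0.69,6.5]},{"jaw":0,"xyz":[0,0,0],"turn":[-0.56,0.69,6.5]},{"jaw":0,"xyz":[0,0,0],"turn":[-0.56,0.69,6.5]},{"jaw":0,"xyz":[0,0,0],"turn":[-0.56,0.69,6.5]},{"jaw":0,"xyz":[0,0,0],"turn":[-0.56,0.69,6.5]},{"jaw":0,"xyz":[0,0,0],"turn":[-0.56,0.69,6.5]}]' 40; python3 -c "
from h import *
go(T1+.147*n,RL)"
```

```text
time: 1.1
position: [0.1595, 0.7067, 0.2447]
tcp_rot: [-0.06, 0.712, 0.697, 0.061]
contact_force: [-0.4, 0.7, -0.6]
finger_gap: 1.005
t 1.1 pos [0.1595 0.7067 0.2447] F [-0.45  0.74 -0.6 ] gap 1.005 turn [ 0.01 -0.08 -0.39] shift mm now-axes [-740.6  482.1  -85.3] after-turn axes [-744.   477.   -84.3]
```

```bash
python3 -m crank '[{"jaw":0,"xyz":[-0.031,0.02,-0.0035],"turn":[0,0,0]},{"jaw":0,"xyz":[-0.031,0.02,-0.0035],"turn":[0,0,0]},{"jaw":0,"xyz":[-0.031,0.02,-0.0035],"turn":[0,0,0]},{"jaw":0,"xyz":[-0.031,0.02,-0.0035],"turn":[0,0,0]},{"jaw":0,"xyz":[-0.031,0.02,-0.0035],"turn":[0,0,0]},{"jaw":0,"xyz":[-0.031,0.02,-0.0035],"turn":[0,0,0]},{"jaw":0,"xyz":[-0.031,0.02,-0.0035],"turn":[0,0,0]},{"jaw":0,"xyz":[-0.031,0.02,-0.0035],"turn":[0,0,0]},{"jaw":0,"xyz":[-0.031,0.02,-0.0035],"turn":[0,0,0]},{"jaw":0,"xyz":[-0.031,0.02,-0.0035],"turn":[0,0,0]},{"jaw":0,"xyz":[-0.031,0.02,-0.0035],"turn":[0,0,0]},{"jaw":0,"xyz":[-0.031,0.02,-0.0035],"turn":[0,0,0]}]' && python3 -m crank '[{"jaw":0,"xyz":[-0.031,0.02,-0.0035],"turn":[0,0,0]},{"jaw":0,"xyz":[-0.031,0.02,-0.0035],"turn":[0,0,0]},{"jaw":0,"xyz":[-0.031,0.02,-0.0035],"turn":[0,0,0]},{"jaw":0,"xyz":[-0.031,0.02,-0.0035],"turn":[0,0,0]},{"jaw":0,"xyz":[-0.031,0.02,-0.0035],"turn":[0,0,0]},{"jaw":0,"xyz":[-0.031,0.02,-0.0035],"turn":[0,0,0]},{"jaw":0,"xyz":[-0.031,0.02,-0.0035],"turn":[0,0,0]},{"jaw":0,"xyz":[-0.031,0.02,-0.0035],"turn":[0,0,0]},{"jaw":0,"xyz":[-0.031,0.02,-0.0035],"turn":[0,0,0]},{"jaw":0,"xyz":[-0.031,0.02,-0.0035],"turn":[0,0,0]},{"jaw":0,"xyz":[-0.031,0.02,-0.0035],"turn":[0,0,0]},{"jaw":0,"xyz":[0,0,0],"turn":[0,0,0]}]'; python3 -c "
from h import *
go(T1+.027*n,RL)
f=grab_frame('scene');save(f,'s1.png')
print(observe()['joint_pos'])"
```

```text
time: 2.1
position: [0.3939, 0.328, 0.2228]
tcp_rot: [-0.06, 0.71, 0.699, 0.061]
contact_force: [-0.2, 0.3, 0.0]
finger_gap: 1.001
time: 3.1
position: [0.612, -0.026, 0.2025]
tcp_rot: [-0.055, 0.714, 0.695, 0.061]
contact_force: [-0.5, -1.0, -0.1]
finger_gap: 1.002
t 3.1 pos [ 0.612  -0.026   0.2025] F [-0.45 -0.99 -0.07] gap 1.002 turn [ 0.42  0.3  -0.6 ] shift mm now-axes [-20.7  12.9 117.1] after-turn axes [-21.5  13.5 116.9]
[-0.19317305  0.52674238  0.33343937  1.92000232 -0.47880665  0.79006187
  0.42749792]
```

View pics/s1.png

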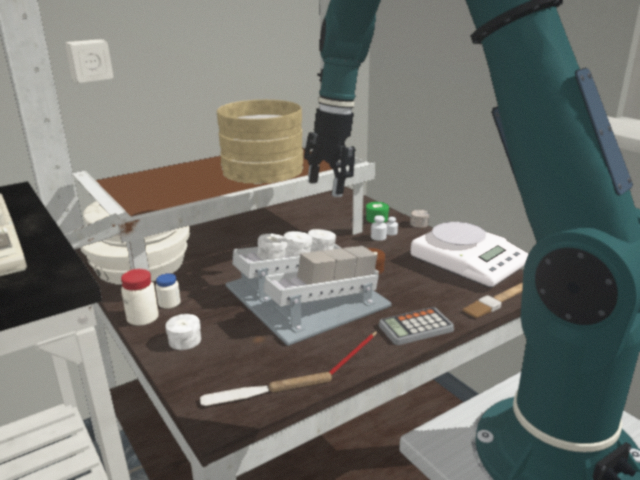

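```bash
python3 -m crank '[{"jaw":0,"xyz":[-0.0105,0.007,0.005],"turn":[0.4,0.3,-0.6]},{"jaw":0,"xyz":[-0.0105,0.0065,0.005],"turn":[0,0,0]},{"jaw":0,"xyz":[0,0,0.012],"turn":[0,0,0]},{"jaw":0,"xyz":[0,0,0.012],"turn":[0,0,0]},{"jaw":0,"xyz":[0,0,0.012],"turn":[0,0,0]},{"jaw":0,"xyz":[0,0,0.012],"turn":[0,0,0]},{"jaw":0,"xyz":[0,0,0.012],"turn":[0,0,0]},{"jaw":0,"xyz":[0,0,0.01],"turn":[0,0,0]},{"jaw":0,"xyz":[0,0,0],"turn":[0,0,0]},{"jaw":0,"xyz":[0,0,0],"turn":[0,0,0]}]'; python3 -c "
from h import *
go(T1+.027*n,RL)
f=grab_frame('top');save(f,'t2.png')"
```

```text
time: 3.98
position: [0.6205, -0.0226, 0.1192]
tcp_rot: [-0.065, 0.706, 0.703, 0.06]
contact_force: [0.6, 0.3, 1.2]
finger_gap: 1.003
t 3.98 pos [ 0.6205 -0.0226  0.1192] F [0.55 0.26 1.24] gap 1.003 turn [-0.49 -0.43  0.56] shift mm now-axes [-11.2   5.3  34.1] after-turn axes [-10.9   5.1  34.2]
```

View pics/t2.png

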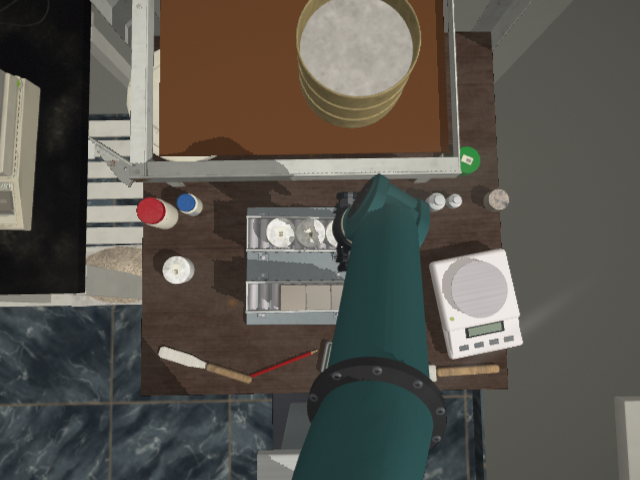

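```bash
python3 -m crank '[{"jaw":0,"xyz":[-0.006,0.003,0.0],"turn":[-0.5,-0.4,0.6]},{"jaw":0,"xyz":[-0.005,0.002,0.004],"turn":[0,0,0]},{"jaw":0,"xyz":[0,0,0.01],"turn":[0,0,0]},{"jaw":0,"xyz":[0,0,0.01],"turn":[0,0,0]},{"jaw":0,"xyz":[0,0,0],"turn":[0,0,0]},{"jaw":0,"xyz":[0,0,0],"turn":[0,0,0]},{"jaw":0,"xyz":[0,0,0],"turn":[0,0,0]}]'; python3 -c "
from h import *
go(T1+.027*n,RL)"
```

```text
time: 4.62
position: [0.6258, -0.0296, 0.0942]
tcp_rot: [-0.059, 0.71, 0.699, 0.061]
contact_force: [-0.1, -0.1, 0.1]
finger_gap: 1.0
t 4.62 pos [ 0.6258 -0.0296  0.0942] F [-0.1  -0.08  0.06] gap 1.0 turn [ 0.06 -0.03 -0.04] shift mm now-axes [ 0.2 -0.3 10.7] after-turn axes [ 0.2 -0.3 10.7]
```

```bash
python3 -m crank '[{"jaw":0,"xyz":[0,0,0.0055],"turn":[0,0,0]},{"jaw":0,"xyz":[0,0,0.005],"turn":[0,0,0]},{"jaw":0,"xyz":[0,0,0],"turn":[0,0,0]},{"jaw":0.2,"xyz":[0,0,0],"turn":[0,0,0]},{"jaw":0.25,"xyz":[0,0,0],"turn":[0,0,0]},{"jaw":0.3,"xyz":[0,0,0],"turn":[0,0,0]},{"jaw":0.4,"xyz":[0,0,0],"turn":[0,0,0]},{"jaw":0.5,"xyz":[0,0,0],"turn":[0,0,0]},{"jaw":0.5,"xyz":[0,0,0],"turn":[0,0,0]},{"jaw":0.5,"xyz":[0,0,0],"turn":[0,0,0]}]' 40; python3 -c "
from h import *
go(T1+.027*n,RL)
f=grab_frame('scene');save(f,'s3.png');cv2.imwrite('pics/s3c.png',cv2.resize(f['img'][130:330,220:420],None,fx=3,fy=3)[:,:,::-1])"
```

```text
time: 5.45
position: [0.6261, -0.0281, 0.0846]
tcp_rot: [-0.059, 0.71, 0.699, 0.061]
contact_force: [-0.8, -0.4, 4.5]
finger_gap: 0.69
t 5.45 pos [ 0.6261 -0.0281  0.0846] F [-0.84 -0.4   4.49] gap 0.69 turn [ 0.11 -0.03 -0.06] shift mm now-axes [ 0.3 -0.5  1. ] after-turn axes [ 0.3 -0.5  1. ]
```

View pics/s3c.png

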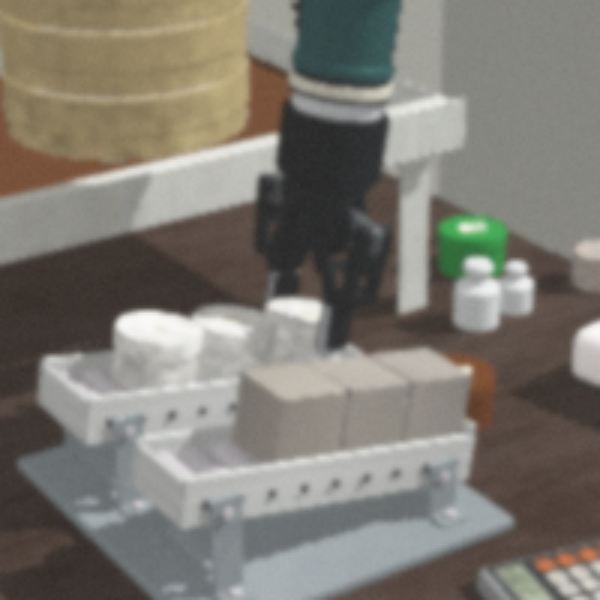

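```bash
python3 -m crank '[{"jaw":0.5,"xyz":[0,0,-0.002],"turn":[0,0,0]},{"jaw":0.5,"xyz":[0,0,-0.004],"turn":[0,0,0]},{"jaw":0.5,"xyz":[0,0,-0.006],"turn":[0,0,0]},{"jaw":0.5,"xyz":[0,0,-0.01],"turn":[0,0,0]},{"jaw":0.5,"xyz":[0,0,-0.012],"turn":[0,0,0]},{"jaw":0.5,"xyz":[0,0,-0.012],"turn":[0,0,0]},{"jaw":0.5,"xyz":[0,0,-0.012],"turn":[0,0,0]},{"jaw":0.5,"xyz":[0,0,-0.012],"turn":[0,0,0]},{"jaw":0.5,"xyz":[0,0,-0.012],"turn":[0,0,0]},{"jaw":0.5,"xyz":[0,0,-0.008],"turn":[0,0,0]},{"jaw":0.5,"xyz":[0,0,0],"turn":[0,0,0]},{"jaw":0.5,"xyz":[0,0,0],"turn":[0,0,0]}]'; python3 -c "
from h import *
go(PAN+[0,0,.027+.08],RF)
f=grab_frame('scene');save(f,'s4.png');cv2.imwrite('pics/s4c.png',cv2.resize(f['img'][130:330,220:420],None,fx=3,fy=3)[:,:,::-1])"
```

```text
time: 6.5
position: [0.6259, -0.0433, 0.1735]
tcp_rot: [-0.059, 0.71, 0.699, 0.062]
contact_force: [0.6, 0.2, -1.3]
finger_gap: 0.692
t 6.5 pos [ 0.6259 -0.0433  0.1735] F [ 0.57  0.2  -1.33] gap 0.692 turn [ 0.17 -9.76 -0.06] shift mm now-axes [-277.  -115.3  -47.9] after-turn axes [-280.9 -115.7    0. ]
```

View pics/s4c.png

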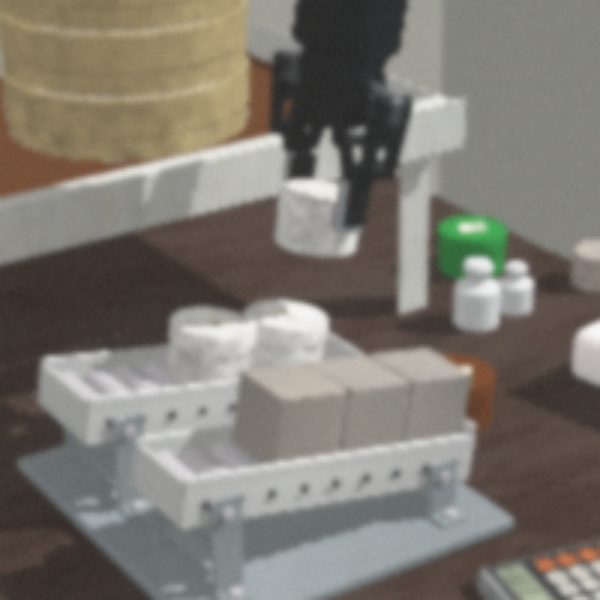

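```bash
python3 -m crank '[{"jaw":0.5,"xyz":[0,0,0],"turn":[0,-3.2,0]},{"jaw":0.5,"xyz":[0,0,0],"turn":[0,-3.2,0]},{"jaw":0.5,"xyz":[0,0,0],"turn":[0.1,-3.3,0]},{"jaw":0.5,"xyz":[0,0,0],"turn":[0,0,0]}]' && python3 -m crank '[{"jaw":0.5,"xyz":[-0.012,-0.005,0],"turn":[0,0,0]},{"jaw":0.5,"xyz":[-0.024,-0.01,0],"turn":[0,0,0]},{"jaw":0.5,"xyz":[-0.03,-0.012,0],"turn":[0,0,0]},{"jaw":0.5,"xyz":[-0.03,-0.012,0],"turn":[0,0,0]},{"jaw":0.5,"xyz":[-0.03,-0.013,0],"turn":[0,0,0]},{"jaw":0.5,"xyz":[-0.03,-0.013,0],"turn":[0,0,0]},{"jaw":0.5,"xyz":[-0.03,-0.013,0],"turn":[0,0,0]},{"jaw":0.5,"xyz":[-0.03,-0.013,0],"turn":[0,0,0]},{"jaw":0.5,"xyz":[-0.03,-0.012,0],"turn":[0,0,0]},{"jaw":0.5,"xyz":[-0.022,-0.008,0],"turn":[0,0,0]},{"jaw":0.5,"xyz":[-0.012,-0.005,0],"turn":[0,0,0]},{"jaw":0.5,"xyz":[0,0,0],"turn":[0,0,0]}]' && python3 -m crank '[{"jaw":0.5,"xyz":[0,0,0],"turn":[0,0,0]},{"jaw":0.5,"xyz":[0,0,0],"turn":[0,0,0]},{"jaw":0.5,"xyz":[0,0,0],"turn":[0,0,0]}]'; python3 -c "
from h import *
go(PAN+[0,0,.027],RF)
f=grab_frame('scene');save(f,'s5.png');cv2.imwrite('pics/s5c.png',cv2.resize(f['img'][130:330,340:540],None,fx=3,fy=3)[:,:,::-1])"
```

```text
time: 6.88
position: [0.6253, -0.0389, 0.1714]
tcp_rot: [-0.002, 0.711, 0.703, -0.0]
contact_force: [-0.7, 2.4, -0.8]
finger_gap: 0.687
time: 7.88
position: [0.5017, -0.3265, 0.1728]
tcp_rot: [0.0, 0.716, 0.698, -0.001]
contact_force: [0.2, -0.3, -1.4]
finger_gap: 0.692
time: 8.13
position: [0.5063, -0.3189, 0.1722]
tcp_rot: [-0.001, 0.712, 0.703, 0.001]
contact_force: [0.5, -0.4, -0.4]
finger_gap: 0.689
t 8.13 pos [ 0.5063 -0.3189  0.1722] F [ 0.45 -0.42 -0.41] gap 0.689 turn [-0.   -0.17  0.14] shift mm now-axes [-3.9 -0.2 78.7] after-turn axes [-3.6 -0.2 78.7]
```

View pics/s5c.png

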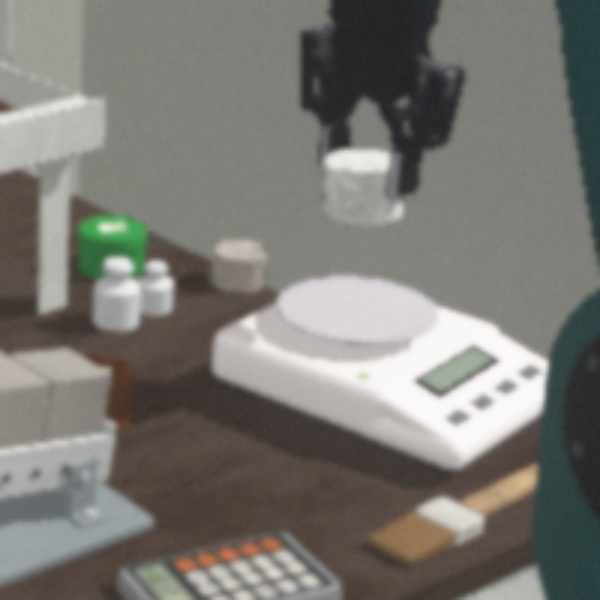

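Run:
```python
from h import *
f=grab_frame("scene"); P=cloud(f); hsv=cv2.cvtColor(f["img"],cv2.COLOR_RGB2HSV)
s=observe(); p0=s["position"]; Rc=rot(s["tcp_rot"]).as_matrix()
q=(P-p0)@Rc  # tool coords
m=(np.abs(q[...,0])<.045)&(np.abs(q[...,1])<.045)&(q[...,2]>-.03)&(q[...,2]<.05)&(hsv[...,1]<60)&(hsv[...,2]>110)
v,u=np.where(m); print(m.sum(),u.min(),u.max(),v.min(),v.max())
Q=q[m]
top=Q[(Q[:,2]<-.006)&(Q[:,2]>-.018)]; print("zhist",np.histogram(Q[:,2],bins=np.arange(-.03,.05,.004)))
A=np.c_[top[:,:2],np.ones(len(top))]; k=np.linalg.lstsq(A,top[:,2],rcond=None)[0]; print("lid plane",k.round(3),len(top))
# pan centre in scene: 
w=(np.abs(P[...,0]-.506)<.08)&(np.abs(P[...,1]+.3225)<.08)&(np.abs(P[...,2]-.0665)<.004)
print("pan scene",cv2.minEnclosingCircle(P[w][:,:2].astype(np.float32)),np.median(P[w],0))
for zz in np.arange(-.01,.032,.004):
    b=Q[(Q[:,2]>zz-.002)&(Q[:,2]<zz+.002)]
    if len(b)>15:
        # circle of known radius fit
        from scipy.optimize import least_squares
        r=.0302 if zz<.001 else .029
        o=least_squares(lambda c:np.hypot(b[:,0]-c[0],b[:,1]-c[1])-r,[0,0],loss="soft_l1",f_scale=.001); print(round(zz,3),len(b),o.x.round(4))
```

```text
607 446 476 179 204
zhist (array([  0,   8,   4,   4, 107, 112,  41,  48,  36,  51,  38,  48,  43,
        46,  21,   0,   0,   0,   0]), array([-0.03 , -0.026, -0.022, -0.018, -0.014, -0.01 , -0.006, -0.002,
        0.002,  0.006,  0.01 ,  0.014,  0.018,  0.022,  0.026,  0.03 ,
        0.034,  0.038,  0.042,  0.046]))
lid plane [ 0.027  0.01  -0.01 ] 223
pan scene ((0.5014132857322693, -0.3215424120426178), 0.062997005879879) [ 0.50000654 -0.31800393  0.06605547]
-0.01 187 [-0.0079 -0.0129]
-0.006 48 [ 0.0015 -0.0015]
-0.002 47 [ 0.0016 -0.0008]
0.002 37 [ 0.0028 -0.0009]
0.006 43 [ 0.0008 -0.0021]
0.01 41 [ 0.0013 -0.0008]
0.014 45 [ 0.0014 -0.0004]
0.018 51 [ 0.0024 -0.0008]
0.022 40 [ 0.0017 -0.0012]
0.026 41 [ 0.0009 -0.0001]
```

```bash
python3 -m crank '[{"jaw":0.5,"xyz":[-0.0045,0,0.004],"turn":[0,0,0]},{"jaw":0.5,"xyz":[0,0,0.01],"turn":[0,0,0]},{"jaw":0.5,"xyz":[0,0,0.012],"turn":[0,0,0]},{"jaw":0.5,"xyz":[0,0,0.012],"turn":[0,0,0]},{"jaw":0.5,"xyz":[0,0,0.012],"turn":[0,0,0]},{"jaw":0.5,"xyz":[0,0,0.01],"turn":[0,0,0]},{"jaw":0.5,"xyz":[0,0,0.006],"turn":[0,0,0]},{"jaw":0.5,"xyz":[0,0,0.004],"turn":[0,0,0]},{"jaw":0.5,"xyz":[0,0,0.002],"turn":[0,0,0]},{"jaw":0.5,"xyz":[0,0,0],"turn":[0,0,0]},{"jaw":0.5,"xyz":[0,0,0],"turn":[0,0,0]},{"jaw":0.5,"xyz":[0,0,0],"turn":[0,0,0]}]'; python3 -c "
from h import *
go(PAN+[0,0,.028],RF)
f=grab_frame('scene');save(f,'s6.png');cv2.imwrite('pics/s6c.png',cv2.resize(f['img'][180:290,400:530],None,fx=5,fy=5)[:,:,::-1])"
```

```text
time: 9.23
position: [0.5055, -0.3261, 0.1012]
tcp_rot: [0.0, 0.713, 0.701, 0.0]
contact_force: [0.1, 0.1, -0.8]
finger_gap: 0.688
t 9.23 pos [ 0.5055 -0.3261  0.1012] F [ 0.14  0.08 -0.76] gap 0.688 turn [ 0.05 -0.02 -0.07] shift mm now-axes [3.6 0.5 6.7] after-turn axes [3.6 0.5 6.7]
```

View pics/s6c.png

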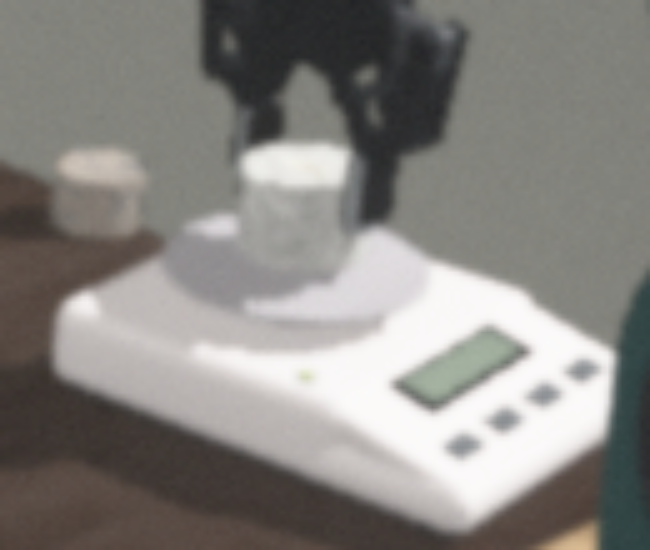

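```bash
python3 -m crank '[{"jaw":0.5,"xyz":[0.0025,0,0.001],"turn":[0,0,0]},{"jaw":0.5,"xyz":[0,0,0.002],"turn":[0,0,0]},{"jaw":0.5,"xyz":[0,0,0.002],"turn":[0,0,0]},{"jaw":0.5,"xyz":[0,0,0.001],"turn":[0,0,0]},{"jaw":0.5,"xyz":[0,0,0.0],"turn":[0,0,0]},{"jaw":0.5,"xyz":[0,0,0],"turn":[0,0,0]}]'; python3 -c "
from h import *
go(PAN+[0,0,.028],RF)"
```

```text
time: 9.78
position: [0.5051, -0.3232, 0.0945]
tcp_rot: [-0.001, 0.713, 0.701, 0.0]
contact_force: [-0.5, 0.6, -0.4]
finger_gap: 0.692
t 9.78 pos [ 0.5051 -0.3232  0.0945] F [-0.47  0.64 -0.44] gap 0.692 turn [-0.02 -0.07 -0.06] shift mm now-axes [0.7 0.9 0. ] after-turn axes [0.7 0.9 0. ]
```

```bash
for i in 1 2; do python3 -m crank '[{"jaw":0.5,"xyz":[0,0,0.0005],"turn":[0,0,0]},{"jaw":0.5,"xyz":[0,0,0.0005],"turn":[0,0,0]},{"jaw":0.5,"xyz":[0,0,0],"turn":[0,0,0]}]'; python3 -c "
from h import *
F=[]
for i in range(1): go(PAN+[0,0,.028],RF)"; done
```

```text
time: 10.03
position: [0.5051, -0.3232, 0.0937]
tcp_rot: [-0.0, 0.713, 0.701, 0.0]
contact_force: [-1.2, -0.1, 2.1]
finger_gap: 0.69
t 10.03 pos [ 0.5051 -0.3232  0.0937] F [-1.19 -0.11  2.05] gap 0.69 turn [-0.   -0.06 -0.07] shift mm now-axes [ 0.8  0.9 -0.8] after-turn axes [ 0.8  0.9 -0.8]
time: 10.28
position: [0.5051, -0.3233, 0.0928]
tcp_rot: [-0.0, 0.713, 0.701, 0.0]
contact_force: [-1.2, 1.4, 3.3]
finger_gap: 0.691
t 10.28 pos [ 0.5051 -0.3233  0.0928] F [-1.24  1.38  3.31] gap 0.691 turn [ 0.   -0.06 -0.07] shift mm now-axes [ 0.8  0.9 -1.7] after-turn axes [ 0.8  0.9 -1.7]
```

Contact is at about 3 N, with the pan giving slightly. I release gradually.

```bash
python3 -m crank '[{"jaw":0.3,"xyz":[0,0,0],"turn":[0,0,0]},{"jaw":0.27,"xyz":[0,0,0],"turn":[0,0,0]},{"jaw":0.24,"xyz":[0,0,0],"turn":[0,0,0]},{"jaw":0.15,"xyz":[0,0,0],"turn":[0,0,0]},{"jaw":0,"xyz":[0,0,0],"turn":[0,0,0]},{"jaw":0,"xyz":[0,0,0],"turn":[0,0,0]},{"jaw":0,"xyz":[0,0,0],"turn":[0,0,0]},{"jaw":0,"xyz":[0,0,-0.002],"turn":[0,0,0]},{"jaw":0,"xyz":[0,0,-0.005],"turn":[0,0,0]},{"jaw":0,"xyz":[0,0,-0.01],"turn":[0,0,0]},{"jaw":0,"xyz":[0,0,-0.02],"turn":[0,0,0]},{"jaw":0,"xyz":[0,0,-0.03],"turn":[0,0,0]}]' 20; python3 -m crank '[{"jaw":0,"xyz":[0,0,-0.03],"turn":[0,0,0]},{"jaw":0,"xyz":[0,0,-0.03],"turn":[0,0,0]},{"jaw":0,"xyz":[0,0,-0.02],"turn":[0,0,0]},{"jaw":0,"xyz":[0,0,0],"turn":[0,0,0]}]';python3 -c "
from h import *
go(T4+[0,0,.107],RF)
f=grab_frame('scene');save(f,'s7.png');cv2.imwrite('pics/s7c.png',cv2.resize(f['img'][180:290,400:530],None,fx=5,fy=5)[:,:,::-1])"
```

```text
time: 11.28
position: [0.5038, -0.3223, 0.1591]
tcp_rot: [-0.003, 0.713, 0.701, -0.0]
contact_force: [0.4, -0.5, 0.2]
finger_gap: 1.003
time: 11.62
position: [0.5074, -0.3257, 0.2454]
tcp_rot: [0.005, 0.713, 0.701, 0.002]
contact_force: [0.3, -0.5, -0.1]
finger_gap: 1.001
t 11.62 pos [ 0.5074 -0.3257  0.2454] F [ 0.29 -0.45 -0.1 ] gap 1.001 turn [ 0.52  0.21 -0.1 ] shift mm now-axes [648.9  37.5 136.4] after-turn axes [648.4  39.9 138.4]
```

View pics/s7c.png

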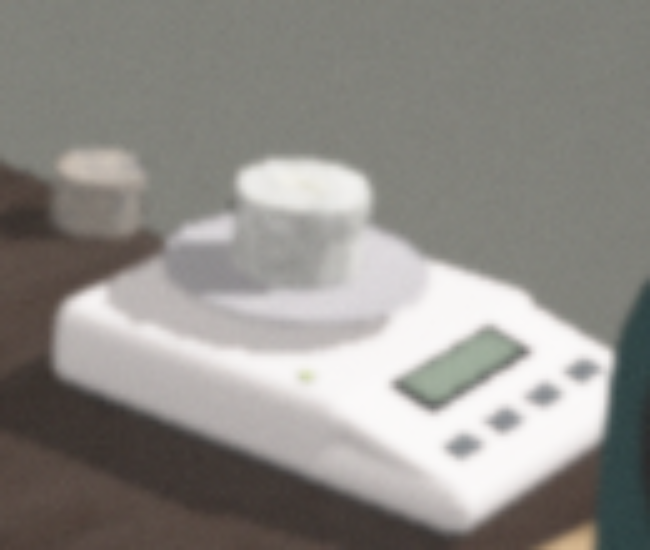

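Tin_1 stands upright on the pan, at crop (302,225). I travel to tin_4 and check the pan from the top once the view is clear.

```bash
python3 -m crank '[{"jaw":0,"xyz":[0.015,0.002,0],"turn":[0,0,0]},{"jaw":0,"xyz":[0.03,0.002,0],"turn":[0,0,0]},{"jaw":0,"xyz":[0.036,0.002,0],"turn":[0,0,0]},{"jaw":0,"xyz":[0.036,0.002,0],"turn":[0,0,0]},{"jaw":0,"xyz":[0.036,0.002,0],"turn":[0,0,0]},{"jaw":0,"xyz":[0.036,0.002,0],"turn":[0,0,0]},{"jaw":0,"xyz":[0.036,0.002,0],"turn":[0,0,0]},{"jaw":0,"xyz":[0.036,0.002,0],"turn":[0,0,0]},{"jaw":0,"xyz":[0.036,0.002,0],"turn":[0,0,0]},{"jaw":0,"xyz":[0.036,0.002,0],"turn":[0,0,0]},{"jaw":0,"xyz":[0.036,0.002,0],"turn":[0,0,0]},{"jaw":0,"xyz":[0.036,0.002,0],"turn":[0,0,0]}]' && python3 -m crank '[{"jaw":0,"xyz":[0.036,0.002,0],"turn":[0,0,0]},{"jaw":0,"xyz":[0.036,0.002,0],"turn":[0,0,0]},{"jaw":0,"xyz":[0.036,0.002,0],"turn":[0,0,0]},{"jaw":0,"xyz":[0.036,0.002,0],"turn":[0,0,0]},{"jaw":0,"xyz":[0.036,0.002,0],"turn":[0,0,0]},{"jaw":0,"xyz":[0.036,0.002,0],"turn":[0,0,0]},{"jaw":0,"xyz":[0.02,0.002,0],"turn":[0,0,0]},{"jaw":0,"xyz":[0.008,0.002,0],"turn":[0,0,0]},{"jaw":0,"xyz":[0,0,0],"turn":[0,0,0]},{"jaw":0,"xyz":[0,0,0],"turn":[0,0,0]},{"jaw":0,"xyz":[0,0,0],"turn":[0,0,0]},{"jaw":0,"xyz":[0,0,0],"turn":[0,0,0]}]'
python3 - <<'E'
from h import *
go(T4+[0,0,.027],RF)
f=grab_frame('top');save(f,'t8.png'); P=cloud(f)
for c in lids(f,(450,260,505,315),12,17)[:3]: print("on pan",np.round(c,2),ray(f,c[0],c[1],.105).round(4))
for c in lids(f,(262,212,362,256),13,16.5)[:3]: print("lane",np.round(c,2),ray(f,c[0],c[1],.1).round(4))
v,u=np.mgrid[:480,:640]; m=(P[...,2]>.099)&(P[...,2]<.112)&(abs(u-477)<30)&(abs(v-288)<30); print("pan tin depth",cv2.minEnclosingCircle(P[m][:,:2].astype(np.float32)))
E
```

```text
time: 12.67
position: [0.5345, 0.0828, 0.2391]
tcp_rot: [-0.001, 0.713, 0.701, -0.001]
contact_force: [0.9, 0.8, -0.6]
finger_gap: 0.999
time: 13.67
position: [0.5559, 0.3217, 0.2403]
tcp_rot: [-0.0, 0.714, 0.7, -0.0]
contact_force: [-0.0, 0.1, -0.2]
finger_gap: 0.998
t 13.67 pos [0.5559 0.3217 0.2403] F [-0.02  0.11 -0.18] gap 0.998 turn [-0.03  0.03 -0.29] shift mm now-axes [  0.4   1.2 213.2] after-turn axes [  0.3   1.1 213.3]
on pan [487.25 289.5   15.4 ] [ 0.5052 -0.3244  0.105 ]
lane [339.5  232.5   14.12] [ 0.6258 -0.0294  0.1   ]
lane [310.75 232.25  14.95] [0.6273 0.0293 0.1   ]
lane [265.75 234.5   16.35] [0.6243 0.121  0.1   ]
pan tin depth ((0.5070193409919739, -0.3221525251865387), 0.03090805932879448)
```

View pics/t8.png

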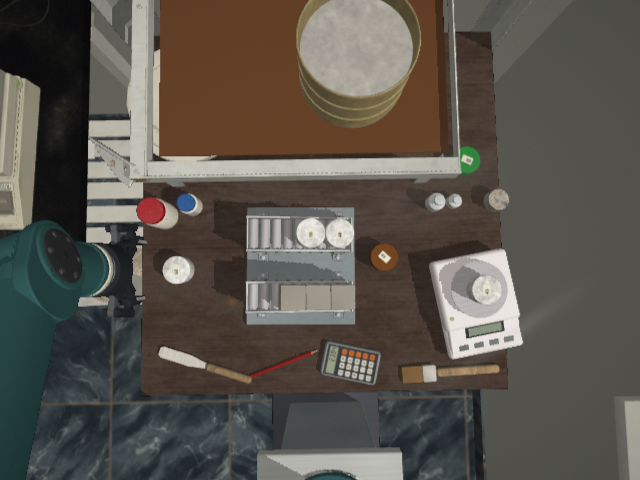

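The pan tin's centre is about (0.506,−0.323), against pan (0.506,−0.3225), so it is centred. Tins 2 and 3 have closed up to the stop at (340,233) and (311,232). I descend on tin_4 at (177,270), which is the only white tin on the bench and stands left of the rack.

```bash
python3 -m crank '[{"jaw":0,"xyz":[0,0.001,0.01],"turn":[0,0,-0.3]},{"jaw":0,"xyz":[0,0,0.025],"turn":[0,0,0]},{"jaw":0,"xyz":[0,0,0.025],"turn":[0,0,0]},{"jaw":0,"xyz":[0,0,0.025],"turn":[0,0,0]},{"jaw":0,"xyz":[0,0,0.025],"turn":[0,0,0]},{"jaw":0,"xyz":[0,0,0.025],"turn":[0,0,0]},{"jaw":0,"xyz":[0,0,0.015],"turn":[0,0,0]},{"jaw":0,"xyz":[0,0,0.01],"turn":[0,0,0]},{"jaw":0,"xyz":[0,0,0],"turn":[0,0,0]},{"jaw":0,"xyz":[0,0,0],"turn":[0,0,0]},{"jaw":0,"xyz":[0,0,0],"turn":[0,0,0]}]'
python3 - <<'E'
from h import *
go(T4+[0,0,.027],RF)
f=grab_frame('scene');save(f,'s9.png');cv2.imwrite('pics/s9c.png',cv2.resize(f['img'][240:370,110:260],None,fx=4,fy=4)[:,:,::-1])
E
```

```text
time: 14.63
position: [0.5575, 0.325, 0.0812]
tcp_rot: [-0.0, 0.711, 0.703, 0.001]
contact_force: [-0.0, -0.4, 0.6]
finger_gap: 0.997
t 14.63 pos [0.5575 0.325  0.0812] F [-0.04 -0.39  0.56] gap 0.997 turn [ 0.09 -0.11  0.21] shift mm now-axes [-3.1 -0.6 54.2] after-turn axes [-3.  -0.5 54.2]
```

View pics/s9c.png

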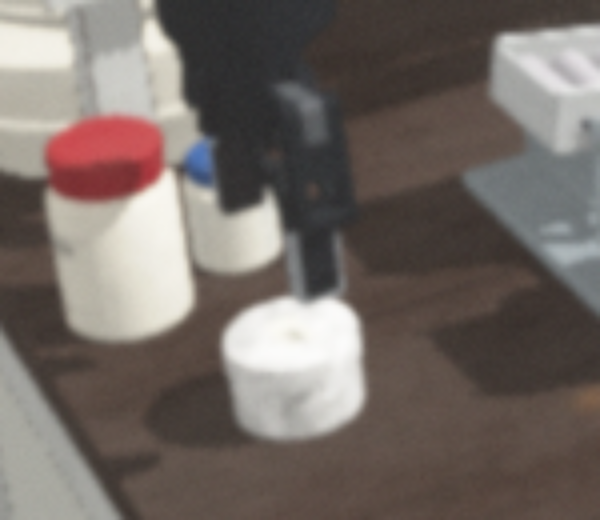

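```bash
python3 -m crank '[{"jaw":0,"xyz":[-0.003,-0.0005,0.01],"turn":[0,0,0]},{"jaw":0,"xyz":[0,0,0.012],"turn":[0,0,0]},{"jaw":0,"xyz":[0,0,0.01],"turn":[0,0,0]},{"jaw":0,"xyz":[0,0,0.005],"turn":[0,0,0]},{"jaw":0,"xyz":[0,0,0],"turn":[0,0,0]},{"jaw":0,"xyz":[0,0,0],"turn":[0,0,0]},{"jaw":0,"xyz":[0,0,0],"turn":[0,0,0]}]'
python3 - <<'E'
from h import *
go(T4+[0,0,.027],RF)
E
```

```text
time: 15.27
position: [0.5563, 0.3221, 0.0432]
tcp_rot: [-0.0, 0.711, 0.703, 0.0]
contact_force: [0.0, 0.5, 0.2]
finger_gap: 1.002
t 15.27 pos [0.5563 0.3221 0.0432] F [0.04 0.5  0.16] gap 1.002 turn [ 0.01 -0.06  0.23] shift mm now-axes [-0.1  0.7 16.2] after-turn axes [-0.1  0.7 16.2]
```

```bash
python3 -m crank '[{"jaw":0,"xyz":[0,0.0005,0.008],"turn":[0,0,0]},{"jaw":0,"xyz":[0,0,0.008],"turn":[0,0,0]},{"jaw":0,"xyz":[0,0,0],"turn":[0,0,0]},{"jaw":0.2,"xyz":[0,0,0],"turn":[0,0,0]},{"jaw":0.25,"xyz":[0,0,0],"turn":[0,0,0]},{"jaw":0.3,"xyz":[0,0,0],"turn":[0,0,0]},{"jaw":0.4,"xyz":[0,0,0],"turn":[0,0,0]},{"jaw":0.5,"xyz":[0,0,0],"turn":[0,0,0]},{"jaw":0.5,"xyz":[0,0,0],"turn":[0,0,0]},{"jaw":0.5,"xyz":[0,0,0],"turn":[0,0,0]}]' 40
python3 - <<'E'
from h import *
go(T4+[0,0,.027],RF)
E
python3 -m crank '[{"jaw":0.5,"xyz":[0,0,-0.002],"turn":[0,0,0]},{"jaw":0.5,"xyz":[0,0,-0.006],"turn":[0,0,0]},{"jaw":0.5,"xyz":[0,0,-0.015],"turn":[0,0,0]},{"jaw":0.5,"xyz":[0,0,-0.02],"turn":[0,0,0]},{"jaw":0.5,"xyz":[0,0,-0.025],"turn":[0,0,0]},{"jaw":0.5,"xyz":[0,0,-0.025],"turn":[0,0,0]},{"jaw":0.5,"xyz":[0,0,-0.025],"turn":[0,0,0]},{"jaw":0.5,"xyz":[0,0,-0.02],"turn":[0,0,0]},{"jaw":0.5,"xyz":[0,0,-0.01],"turn":[0,0,0]},{"jaw":0.5,"xyz":[0,0,0],"turn":[0,0,0]},{"jaw":0.5,"xyz":[0,0,0],"turn":[0,0,0]}]'
python3 - <<'E'
from h import *
D=DECK0+.165*up; D[0]=.6277
print(D)
go(D+.028*n+.05*n,RL)
f=grab_frame('scene');save(f,'s10.png');cv2.imwrite('pics/s10c.png',cv2.resize(f['img'][190:340,110:260],None,fx=4,fy=4)[:,:,::-1])
P=cloud(f)
hsv=cv2.cvtColor(f["img"],cv2.COLOR_RGB2HSV)
s=observe(); Rc=rot(s["tcp_rot"]).as_matrix(); q=(P-s["position"])@Rc
m=(np.abs(q[...,0])<.045)&(np.abs(q[...,1])<.045)&(q[...,2]>-.03)&(q[...,2]<.05)&(hsv[...,1]<60)&(hsv[...,2]>110)
Q=q[m]; print(np.histogram(Q[:,2],bins=np.arange(-.03,.05,.004))[0])
from scipy.optimize import least_squares
for zz in np.arange(-.006,.028,.004):
    b=Q[abs(Q[:,2]-zz)<.002]; r=.0302 if zz<.001 else .029
    if len(b)>15: print(round(zz,3),len(b),least_squares(lambda c:np.hypot(b[:,0]-c[0],b[:,1]-c[1])-r,[0,0],loss="soft_l1",f_scale=.001).x.round(4))
E
```

```text
time: 16.1
position: [0.5568, 0.3221, 0.0276]
tcp_rot: [-0.0, 0.711, 0.703, 0.001]
contact_force: [0.1, -0.6, 3.0]
finger_gap: 0.687
t 16.1 pos [0.5568 0.3221 0.0276] F [ 0.08 -0.56  3.04] gap 0.687 turn [ 0.02 -0.08  0.23] shift mm now-axes [-0.1  0.2  0.6] after-turn axes [-0.1  0.2  0.6]
time: 17.02
position: [0.5563, 0.322, 0.1757]
tcp_rot: [-0.0, 0.711, 0.703, 0.001]
contact_force: [-0.3, -0.3, -1.4]
finger_gap: 0.686
[0.6277     0.11102297 0.0800686 ]
t 17.02 pos [0.5563 0.322  0.1757] F [-0.28 -0.31 -1.42] gap 0.686 turn [-0.    9.65  0.25] shift mm now-axes [-223.5   73.5   18.4] after-turn axes [-223.1   74.5  -19.3]
[  9  11   8  16 275  61  56  50  47  61  58  76  69  62  11   0   0   0
   0]
-0.006 57 [0.0023 0.0002]
-0.002 54 [ 0.0021 -0.0001]
0.002 49 [ 0.0016 -0.0026]
0.006 64 [-0.0001 -0.0044]
0.01 46 [0.0026 0.0009]
0.014 61 [0.0026 0.001 ]
0.018 81 [0.0027 0.0009]
0.022 73 [0.0029 0.0006]
0.026 36 [0.0021 0.0017]
```

View pics/s10c.png

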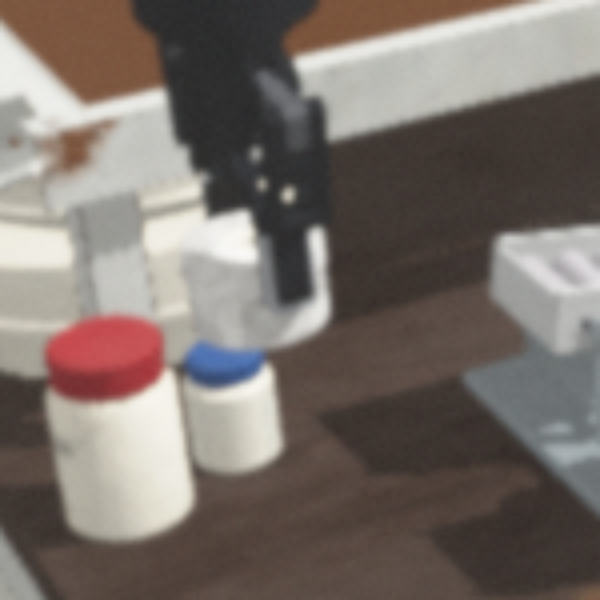

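```bash
python3 -m crank '[{"jaw":0.5,"xyz":[0,0,0],"turn":[0,3.2,0]},{"jaw":0.5,"xyz":[0,0,0],"turn":[0,3.2,0]},{"jaw":0.5,"xyz":[0,0,0],"turn":[0,3.2,0.2]},{"jaw":0.5,"xyz":[-0.01,0.004,0],"turn":[0,0,0]},{"jaw":0.5,"xyz":[-0.024,0.009,0],"turn":[0,0,0]},{"jaw":0.5,"xyz":[-0.024,0.009,-0.003],"turn":[0,0,0]},{"jaw":0.5,"xyz":[-0.024,0.009,-0.003],"turn":[0,0,0]},{"jaw":0.5,"xyz":[-0.024,0.009,-0.003],"turn":[0,0,0]},{"jaw":0.5,"xyz":[-0.024,0.009,-0.003],"turn":[0,0,0]},{"jaw":0.5,"xyz":[-0.024,0.009,-0.003],"turn":[0,0,0]},{"jaw":0.5,"xyz":[-0.024,0.009,-0.003],"turn":[0,0,0]},{"jaw":0.5,"xyz":[-0.024,0.007,0],"turn":[0,0,0]}]' && python3 -m crank '[{"jaw":0.5,"xyz":[-0.015,0,0],"turn":[0,0,0]},{"jaw":0.5,"xyz":[0,0,0],"turn":[0,0,0]},{"jaw":0.5,"xyz":[0,0,0],"turn":[0,0,0]},{"jaw":0.5,"xyz":[0,0,0],"turn":[0,0,0]},{"jaw":0.5,"xyz":[0,0,0],"turn":[0,0,0]}]'
python3 - <<'E'
from h import *
D=DECK0+.160*up; D[0]=.6275
go(D+.028*n,RL)
f=grab_frame('scene');save(f,'s11.png');cv2.imwrite('pics/s11c.png',cv2.resize(f['img'][160:330,220:410],None,fx=4,fy=3.5)[:,:,::-1])
f=grab_frame('top');save(f,'t11.png')
E
```

```text
time: 18.07
position: [0.6281, 0.1167, 0.1579]
tcp_rot: [-0.059, 0.71, 0.699, 0.059]
contact_force: [-0.5, 0.6, -1.4]
finger_gap: 0.686
time: 18.48
position: [0.6267, 0.1065, 0.1563]
tcp_rot: [-0.06, 0.708, 0.701, 0.06]
contact_force: [-0.5, 0.3, -0.7]
finger_gap: 0.688
t 18.48 pos [0.6267 0.1065 0.1563] F [-0.52  0.25 -0.65] gap 0.688 turn [-0.13  0.01  0.21] shift mm now-axes [-13.4   0.9  47.9] after-turn axes [-13.4   0.8  47.9]
```

View pics/s11c.png

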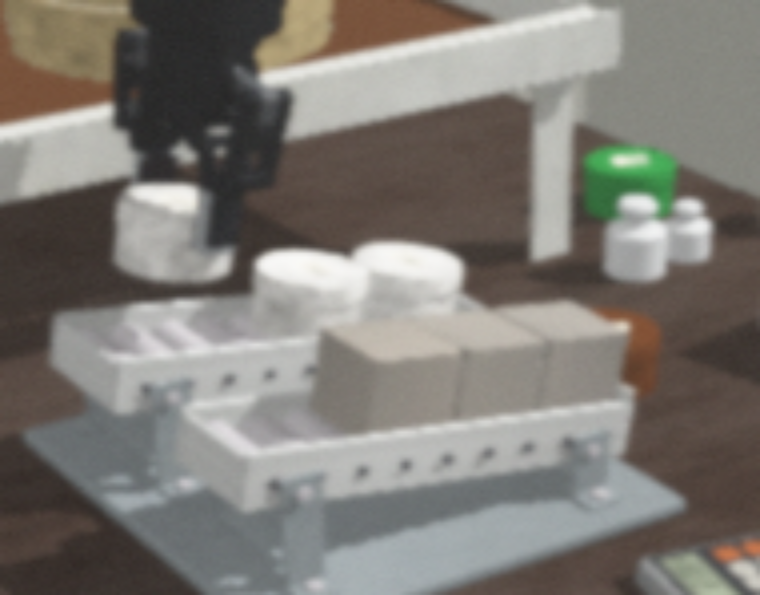

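```bash
python3 -m crank '[{"jaw":0.5,"xyz":[-0.006,0.001,0.004],"turn":[0,0,0.2]},{"jaw":0.5,"xyz":[-0.006,0,0.006],"turn":[0,0,0]},{"jaw":0.5,"xyz":[0,0,0.008],"turn":[0,0,0]},{"jaw":0.5,"xyz":[0,0,0.008],"turn":[0,0,0]},{"jaw":0.5,"xyz":[0,0,0.006],"turn":[0,0,0]},{"jaw":0.5,"xyz":[0,0,0.004],"turn":[0,0,0]},{"jaw":0.5,"xyz":[0,0,0.002],"turn":[0,0,0]},{"jaw":0.5,"xyz":[0,0,0],"turn":[0,0,0]},{"jaw":0.5,"xyz":[0,0,0],"turn":[0,0,0]},{"jaw":0.5,"xyz":[0,0,0],"turn":[0,0,0]}]'
python3 - <<'E'
from h import *
D=DECK0+.160*up; D[0]=.6275
go(D+.028*n,RL)
f=grab_frame('scene');save(f,'s12.png');cv2.imwrite('pics/s12c.png',cv2.resize(f['img'][200:300,220:350],None,fx=6,fy=6)[:,:,::-1])
f=grab_frame('top');save(f,'t12.png');cv2.imwrite('pics/t12c.png',cv2.resize(f['img'][200:270,230:370],None,fx=5,fy=5)[:,:,::-1])
E
```

```text
time: 19.42
position: [0.6286, 0.0985, 0.1174]
tcp_rot: [-0.059, 0.711, 0.698, 0.06]
contact_force: [-0.8, -0.2, -1.7]
finger_gap: 0.692
t 19.42 pos [0.6286 0.0985 0.1174] F [-0.78 -0.22 -1.68] gap 0.692 turn [ 0.    0.08 -0.16] shift mm now-axes [ 1.  -1.2 10.9] after-turn axes [ 1.  -1.2 10.9]
```

View pics/s12c.png

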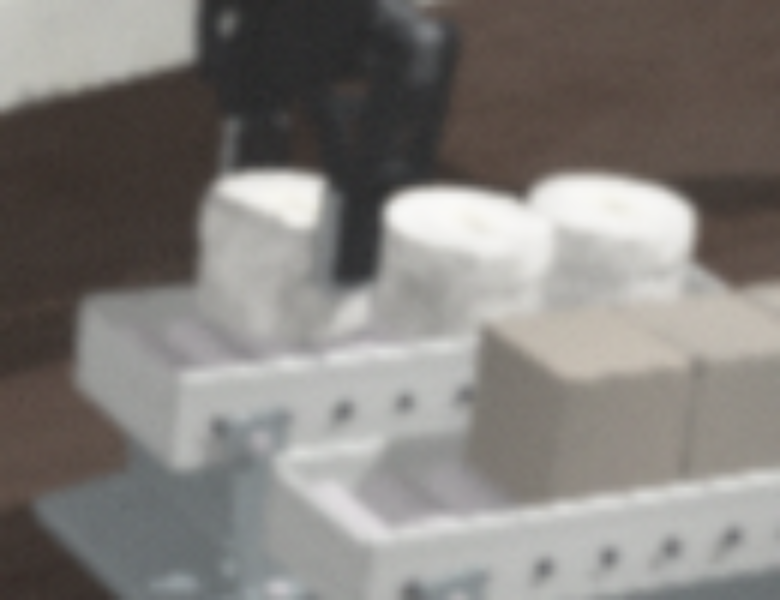

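View pics/t12c.png

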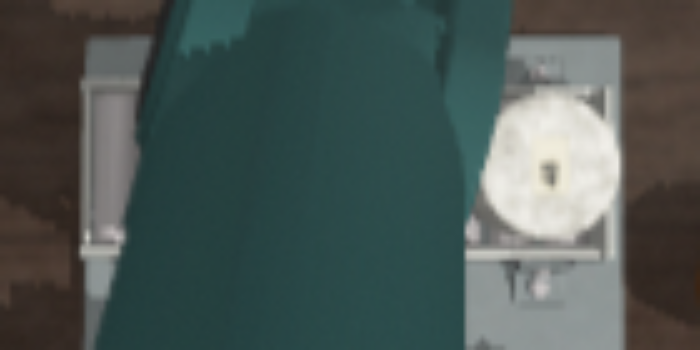

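```bash
python3 -m crank '[{"jaw":0.5,"xyz":[0.001,-0.001,0.002],"turn":[0,0,0]},{"jaw":0.5,"xyz":[0,0,0.002],"turn":[0,0,0]},{"jaw":0.5,"xyz":[0,0,0.002],"turn":[0,0,0]},{"jaw":0.5,"xyz":[0,0,0.002],"turn":[0,0,0]},{"jaw":0.5,"xyz":[0,0,0.001],"turn":[0,0,0]},{"jaw":0.5,"xyz":[0,0,0],"turn":[0,0,0]},{"jaw":0.5,"xyz":[0,0,0],"turn":[0,0,0]},{"jaw":0.5,"xyz":[0,0,0],"turn":[0,0,0]}]'
python3 - <<'E'
from h import *
D=DECK0+.160*up; D[0]=.6275
go(D+.028*n,RL)
E
python3 -m crank '[{"jaw":0.5,"xyz":[0,0,0.001],"turn":[0,0,0]},{"jaw":0.5,"xyz":[0,0,0],"turn":[0,0,0]},{"jaw":0.5,"xyz":[0,0,0],"turn":[0,0,0]}]'
```

```text
time: 20.18
position: [0.6274, 0.1009, 0.1084]
tcp_rot: [-0.059, 0.711, 0.698, 0.06]
contact_force: [0.5, 0.5, -0.8]
finger_gap: 0.694
t 20.18 pos [0.6274 0.1009 0.1084] F [ 0.48  0.54 -0.76] gap 0.694 turn [-0.03  0.08 -0.17] shift mm now-axes [0.2 0.  1.6] after-turn axes [0.2 0.  1.6]
time: 20.43
position: [0.6273, 0.1012, 0.1074]
tcp_rot: [-0.059, 0.711, 0.698, 0.06]
contact_force: [-0.3, -0.2, -0.5]
finger_gap: 0.692
```

```bash
for i in 1 2; do python3 -m crank '[{"jaw":0.5,"xyz":[0,0,0.0007],"turn":[0,0,0]},{"jaw":0.5,"xyz":[0,0,0],"turn":[0,0,0]},{"jaw":0.5,"xyz":[0,0,0],"turn":[0,0,0]}]'; done
```

```text
time: 20.68
position: [0.6273, 0.1013, 0.1066]
tcp_rot: [-0.059, 0.711, 0.698, 0.06]
contact_force: [-0.4, -1.5, -1.3]
finger_gap: 0.69
time: 20.93
position: [0.6274, 0.1013, 0.106]
tcp_rot: [-0.059, 0.711, 0.698, 0.06]
contact_force: [0.4, -0.6, -0.2]
finger_gap: 0.694
```

```bash
for i in 1 2; do python3 -m crank '[{"jaw":0.5,"xyz":[0,0,0.0007],"turn":[0,0,0]},{"jaw":0.5,"xyz":[0,0,0],"turn":[0,0,0]},{"jaw":0.5,"xyz":[0,0,0],"turn":[0,0,0]}]'; done
```

```text
time: 21.18
position: [0.6275, 0.1013, 0.1059]
tcp_rot: [-0.059, 0.711, 0.698, 0.06]
contact_force: [-0.6, -0.5, 3.9]
finger_gap: 0.695
time: 21.43
position: [0.6275, 0.1013, 0.1059]
tcp_rot: [-0.059, 0.711, 0.698, 0.06]
contact_force: [-2.4, -1.6, 8.6]
finger_gap: 0.695
```

Contact is firm on the rollers. I ease off slightly and release.

```bash
python3 -m crank '[{"jaw":0.5,"xyz":[0,0,-0.0007],"turn":[0,0,0]},{"jaw":0.5,"xyz":[0,0,0],"turn":[0,0,0]},{"jaw":0.27,"xyz":[0,0,0],"turn":[0,0,0]},{"jaw":0.1,"xyz":[0,0,0],"turn":[0,0,0]},{"jaw":0,"xyz":[0,0,0],"turn":[0,0,0]},{"jaw":0,"xyz":[0,0,0],"turn":[0,0,0]},{"jaw":0,"xyz":[0,0,0],"turn":[0,0,0]},{"jaw":0,"xyz":[0,0,-0.002],"turn":[0,0,0]},{"jaw":0,"xyz":[0,0,-0.006],"turn":[0,0,0]},{"jaw":0,"xyz":[0,0,-0.012],"turn":[0,0,0]},{"jaw":0,"xyz":[0,0,-0.02],"turn":[0,0,0]},{"jaw":0,"xyz":[0,0,-0.025],"turn":[0,0,0]}]' 20; python3 -m crank '[{"jaw":0,"xyz":[0,0,-0.03],"turn":[0,0,0]},{"jaw":0,"xyz":[0,0,-0.03],"turn":[0,0,0]},{"jaw":0,"xyz":[0,0,-0.02],"turn":[0,0,0]},{"jaw":0,"xyz":[0.02,-0.01,0],"turn":[0,0,0]},{"jaw":0,"xyz":[0.03,-0.01,0],"turn":[0,0,0]},{"jaw":0,"xyz":[0.03,-0.01,0],"turn":[0,0,0]},{"jaw":0,"xyz":[0.03,-0.01,0],"turn":[0,0,0]},{"jaw":0,"xyz":[0.03,-0.01,0],"turn":[0,0,0]},{"jaw":0,"xyz":[0.03,-0.01,0],"turn":[0,0,0]},{"jaw":0,"xyz":[0.03,-0.01,0],"turn":[0,0,0]},{"jaw":0,"xyz":[0.02,-0.01,0],"turn":[0,0,0]},{"jaw":0,"xyz":[0,0,0],"turn":[0,0,0]}]'
python3 - <<'E'
from h import *
f=grab_frame('scene');save(f,'s13.png');cv2.imwrite('pics/s13c.png',cv2.resize(f['img'][190:310,220:420],None,fx=4,fy=4)[:,:,::-1])
f=grab_frame('top');save(f,'t13.png'); P=cloud(f)
v,u=np.mgrid[:480,:640]
for c in lids(f,(262,212,362,256),13,16.5)[:4]:
    m=(u-c[0])**2+(v-c[1])**2<100; h=np.median(P[m][:,2]);A=np.c_[P[m][:,:2],np.ones(m.sum())]
    p=ray(f,c[0],c[1],h); print(np.round(c,1),p.round(4),"deck x",round((p-.039*n-DECK0)@up*1e3,1),"h",round((p-DECK0)@n*1e3,1))
print(observe()["position"],observe()["time"])
E
```

```text
time: 22.43
position: [0.6263, 0.0905, 0.1697]
tcp_rot: [-0.06, 0.711, 0.698, 0.059]
contact_force: [0.6, 0.2, -0.1]
finger_gap: 1.0
time: 23.43
position: [0.548, 0.3024, 0.2872]
tcp_rot: [-0.061, 0.707, 0.701, 0.061]
contact_force: [-0.4, 0.4, -0.5]
finger_gap: 0.994
[280.8 232.   14.7] [0.6275 0.0892 0.1151] deck x 149.4 h 38.3
[310.5 232.5  14.4] [0.6264 0.0297 0.1053] deck x 89.1 h 38.6
[339.2 232.8  14.4] [ 0.6257 -0.0291  0.0951] deck x 29.4 h 38.5
[0.55057616 0.29631145 0.2864019 ] 23.5333
```

View pics/s13c.png

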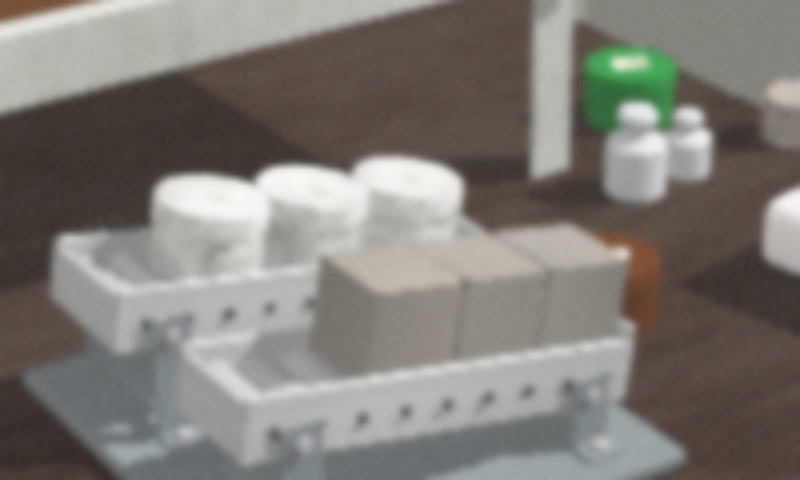

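View pics/t13.png

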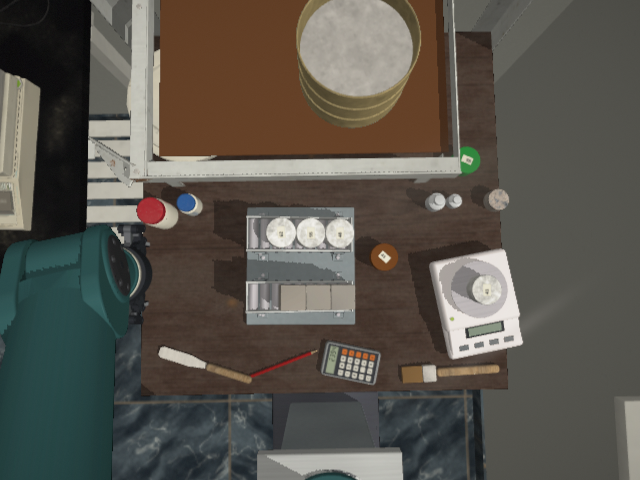

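All three lids lie flat at deck x 29, 89 and 149 mm: (339,233), (311,232) and (281,232). Tin_1 is on the pan at (487,290). The bystanders are at their first pixels and the arm is clear, so I hand in.

```bash
python3 -m crank '[{"jaw":0,"xyz":[0,0,0],"turn":[0,0,0]},{"jaw":0,"xyz":[0,0,0],"turn":[0,0,0]},{"jaw":0,"xyz":[0,0,0],"turn":[0,0,0]},{"jaw":0,"xyz":[0,0,0],"turn":[0,0,0]}]'; python3 -c "
from bench import *
print(sign_off())"
```

```text
time: 23.87
position: [0.5516, 0.294, 0.2852]
tcp_rot: [-0.059, 0.712, 0.697, 0.06]
contact_force: [-0.0, -0.2, 0.1]
finger_gap: 1.002
the job is handed in; nothing more can be done
None
```

Both tins are placed, and I handed the job in at about 24 s of the 54 s allowed.

- **Tin_1:** I lifted it square off the rollers from the stop and stood it upright on the pan. It touched down with about 3 N. It measured 1 to 2 mm from the pan centre: the depth image gave (0.507, −0.322) and the circle fit (0.505, −0.324), against a pan centre of (0.506, −0.3225).
- **Tins 2 and 3:** both rolled down to the stop on their own before I loaded the new tin.
- **Tin_4:** I set it flat on the rollers at about deck x = 160 mm, and it rolled down behind the others. The push reached about 9 N on the last step, and I eased off before releasing.

**Last checks:** the final top view shows the lane tins at deck x 29.4, 89.1 and 149.4 mm, where 29, 89.4 and 150 were expected. All three lids are 38 to 39 mm above the rollers. By eye, the cubes, look-alikes, jar and weight are where they were in the first picture. The gripper is open, well clear, and reads no contact force.

No check failed. Circle fits and depth disagreed by up to 2 mm, which is the calibration's tolerance. The exception was my first circle fit on the pan, about 18 mm out, which I discarded for the depth fit. The scene camera's pan estimate was about 5 mm nearer the robot, but part of the pan may have been hidden in that view.

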